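Hold down a recessed reset button with a screwdriver

TASK

The bench controller has tripped. Slide the shutter on its top fully to the other end of its track so that the hole it was covering (reset) is open, take the screwdriver out of its rack, reach its blade down through that hole and press the recessed button fully down for at least two seconds; finish still gripping the screwdriver and holding the button down, do not let go. Never press the button in the other hole (erase), and leave the petri dish, the marker, the flask and the timer where they are.

Things in the scene. Friction and masses are not known exactly. Their poses are not given: they have to be found in the camera images.
- controller: Fixed low box, grey with a white top: 100 mm (x) by 130 mm (y), top face 62 mm above the worktop. Origin: centre of its underside; x points from the front (vent slots) to the back, y to its left, z up. In the front half of the top two equal round holes, 36 mm apart along y, are cut between two aluminium rails (along y, to 8.5 mm above the top); a dark display window lies in the rear half.
- reset_hole (a point): Centre of the mouth of the reset hole, level with the controller's top; at x -18, y +18 mm in the controller's frame. Round, 14 mm across, straight down. A grey spring button 12 mm across lies in it, its face 20 mm below the mouth; the button goes down 6 mm (1.8 N at first touch, 5.4 N fully down, then a hard stop) and springs back when let go. Covered by the shutter at the start.
- erase_hole (a point): Centre of the mouth of the erase hole, at x -18, y -18 mm in the controller's frame; same hole and button as reset. Open at the start; the fully slid shutter covers it. Its button is not to be pressed.
- shutter (a joint): Slide of the flat steel shutter (31 by 36 mm, 3 mm thick, on the controller's top between the rails), m: about 0 (0 to 0.005 at the start) covers the reset hole, 0.036 is the far end of the track, reset hole open. It grows as the shutter moves along the controller's -y. Friction about 1 N; stays where it is left.
- shutter_knob (a point): Centre of the top of the shutter's upright black knob, a cylinder 16 mm across and 24 mm tall; this point is 27.5 mm above the controller's top. Moves with the shutter.
- reset_button (a joint): Travel of the reset button, m: 0 up, 0.006 fully down.
- erase_button (a joint): Travel of the erase button, m: 0 up, 0.006 fully down.
- tool_rack: Fixed bent aluminium rack, 56 mm (x) by 100 mm (y), its top plate 90 mm above the worktop with three holes in a row along y, open below the plate to its floor plate. Origin: centre of its underside, z up.
- rack_hole (a point): Centre of the middle hole (10 mm across) at the upper face of the rack's top plate (6 mm thick); the screwdriver hangs in it, its handle resting on the plate.
- screwdriver: Loose screwdriver, 0.05 to 0.1 kg, upright in the middle hole of the rack, handle up: orange handle 22 mm thick (square section for gripping, 93 mm long, from 90 to 183 mm above the worktop), below it a straight round shaft 6 mm thick and 85 mm long. It lifts straight up; 95 mm clears the rack. Its own +y runs along its axis from blade to handle (up at the start); its own x and z are square to the handle's faces, and at the start its x is parallel to the rack's x.
- blade_tip (a point): End of the screwdriver's blade, on its axis, 85 mm below the handle's lower end.
- handle_end (a point): Upper end of the screwdriver's handle, on its axis, 178 mm from the blade tip.
- clear_point (a point): Free point in the air over the bench's front edge, before the work; a safe way in. Fixed obstacles (robot base frame, m): tall glassware rack from y 0.27 leftward, x 0.46 to 0.71, 0.68 high (the arm may start before it: draw back before swinging over); test tubes x 0.46 to 0.56, y -0.48 to -0.095, to 0.18 high; hood over x above 0.61, y -0.25 to 0.10, its rim 0.58 high, so lift no higher than needed.
- petri_dish: Bystander: loose clear petri dish, 60 mm across, 15 mm high, between the test-tube rack and the analyser behind it. Origin: centre of its underside.
- marker: Bystander: loose blue felt marker, 136 mm long, lying along the front edge before the test-tube rack. Origin: under its middle.
- flask: Bystander: loose glass conical flask, 81 mm across, 122 mm high, behind the work on the left. Origin: centre of its underside.
- timer: Bystander: loose white bench timer, 52 by 66 by 21 mm, to the right of the test-tube rack. Origin: centre of its underside.
There are look-alikes about, which are no part of the job. There is more than one size of the screwdriver; the one meant has the size given above.

How it is judged (in metres and radians):
On the way, in this order (a step that is already met when the one before it is completed fails the run):
1. the shutter is slid fully over, uncovering the reset hole (value of joint shutter above 0.031 m), for 0.2 s.
2. the gripped screwdriver's blade holds the reset button down for two seconds (value of joint reset_button above 0.0045 m and value of joint shutter above 0.031 m and horizontal distance between blade_tip and reset_hole below 0.008 m and z of blade_tip in the frame of reset_hole below -0.018 m and contact force between the fingers and screwdriver above 1 N), for 2 s.
At the end, for the whole second after the job is handed in: The robot still grips the screwdriver (more than 1 N), its blade tip is within 8 mm of the reset hole's axis and more than 18 mm below the hole's mouth, the reset button is pressed more than 4.5 mm of its 6 mm, and the shutter is more than 31 mm of 36 mm along its track (all of step 2); the arm keeps its last pose, push and grip.
It fails at once if the erase button is pressed more than 2 mm (value of joint erase_button above 0.002 m).
It fails at once if a bystander is moved by more than 30 mm (distance of any of petri_dish, marker, flask, timer from where it was at the start of the episode above 0.03 m).
It also fails if it takes over 64 s, if anything falls off the work surface, if the arm or the gripper's body presses on something with over 40 N, if the wrist force passes 120 N, or if a joint passes its speed limit or range.

ROBOT

A 6-joint arm with a two-finger parallel gripper is mounted at the origin on a cart in front of the work surface, level with it; the furniture and walls round the work are solid. World frame = base frame: x ahead of the robot, y to its left, z up, the work surface at z = 0. Lengths are in m, angles in degrees, forces in N, time in s.
With the tool pointing down it reaches from about 0.375 to 0.9 m from the base axis. Payload 3.1 kg.
Tool frame: the origin (TCP) lies midway between the tips of the shut fingers; the grasp point (between the pads) lies 19 mm behind it; z points along the fingers, y is the line along which they close (so a half turn about z gives the same grasp; the last joint's range is limited). The gripper opens to 87 mm and grips with 3 to 60 N. Pads are 19 mm wide; open, the fingers measure 117 mm over their backs; the gripper's body (75 mm by 190 mm) begins 51 mm behind the grasp point.
Start: joints at [-74.399, 30.224, 82.088, -0, 67.689, -10.227], TCP at [0.272, -0.563, 0.223] pointing down, gripper open.
Joint ranges: [-176.69, 176.69], [-43.24, 126.21], [12.49, 139.97], [-82, 262], [0, 151.66], [-163.58, 163.58]. Speed limits (degrees/s): [159.86, 159.86, 180, 180, 180, 180].

INTERFACE

Orientations are given as a 3x3 rotation matrix whose columns are the frame's x, y, z axes.
In Python, from rig import read_state, capture, camera_info, hand_in gives the robot as it stands.
- The arm moves only by the tool drive_tool, never from a script. Its argument "motion" is a list of rows, each a list of 2 entries, a list of its own where there are three numbers: the shift along the tool's x, y, z in mm, then the turn, a rotation vector about the tool's x, y, z in rad. A call has 1 to 5 rows; each row shifts and turns the commanded pose from where the row before left it, along the tool's axes as they then stand; what a row does not reach is not made up. A row lasts 1/10 s, in which the tool goes at most 50 mm and 8.59 degrees, less where a joint would pass 70% of its speed; a pose out of reach is approached as far as the arm can. A call is refused whole if a number of a shift passes 50 or a number of a turn 0.15, either way. A call with a gripper value outside its range is refused whole. "gripper" is the opening, from 0 (shut) to 1 (fully open), set as the call begins (left out, the last holds). The fingers move at their own pace and stop on an object; the grip force is fixed at half the most. Time passes only in rows, so rows that do not move let the fingers close. It gives the time, the measured TCP pose, the force, the opening and the grip force at its end, in the units of the state.
- read_state(): the state, without advancing time (a new reading comes with each control period).
- capture(name): name is "scene" or "top"; returns the picture (384x512x3 uint8, red, green, blue); there is no depth.
- camera_info(name): a dict with "fovy" (degrees; the focal length in pixels is half the picture's height over the tangent of half this angle, whatever the lens; pixels are square), "cx", "cy" (the principal point, pixels), "xyz" and "orientation" of the camera in the world. Camera axes: x right, y down, z forward; pixel columns grow to the right and rows downward; lengths in m; the calibration is good to about 2 mm. A picture is of the moment at which its call begins. camera_info takes no time and is no camera call.
- hand_in(): hands the job in; it is judged then, once.
The state is a dict: "time_s": time; "joint_positions": joint angles; "qvel": joint speeds; "tau": joint torques, N m; "position": TCP position; "tcp_rot": TCP orientation; "force": force on the tool from outside, world axes, zero at the start; "moment": the same for the moment, N m; "opening": opening from 0.0 (shut) to 1.0 (fully open); "grasp_force": force on a finger pad.
Only numpy, scipy, OpenCV 4.12 (cv2) and the standard library are available. Lean on these libraries where they do the work, as an engineer would, in place of code of your own. Each camera call takes 0.05 s, during which the arm holds its last target. There are 200 camera calls.

## Working session

There is one attempt and no reset: what is moved stays moved. The work goes in short steps, Python scripts to look and compute and a tool call to move; the robot and the scene stay as the last step left them, time stands still between calls to the robot, and variables do not carry over. Pictures are saved under pics/ and viewed, at most 10 in all, crops included, and the job is handed in when it is done.

Besides the shell and the picture viewer there is one more tool, called after "Request:" in YAML: its name, and indented under it one key for each argument. drive_tool: Moves the arm, as the interface text tells. Its arguments: {"type":"object","properties":{"motion":{"type":"array","items":{"type":"array"}},"gripper":{"type":"number"}},"required":["motion"]}

```bash
mkdir -p pics; ls
python3 - <<'E'
from rig import *
import cv2
s=read_state();print(s)
for n in("scene","top"):
    print(n,camera_info(n)); im=capture(n); cv2.imwrite(f"pics/{n}0.png",im[:,:,::-1])
E
```

```text
pics
{'time_s': 0.0, 'joint_positions': array([-7.43981217e+01,  3.02781297e+01,  8.21554675e+01, -3.13463532e-04,
        6.76886814e+01, -1.02274234e+01]), 'qvel': array([-0.00774498,  0.01156388,  0.05121756, -0.06138212, -0.06245762,
       -0.05284748]), 'tau': array([ 8.31208072e-04, -4.40035343e+01, -1.76589471e+01,  6.34415634e-02,
        5.84493263e-02, -1.64460089e-04]), 'position': array([ 0.27213393, -0.56184264,  0.2215857 ]), 'tcp_rot': array([[ 9.00095273e-01,  4.35692741e-01, -5.78861149e-04],
       [ 4.35692966e-01, -9.00093006e-01,  2.05416634e-03],
       [ 3.73956491e-04, -2.10115114e-03, -9.99997723e-01]]), 'force': array([-0.88572397,  1.50343097,  0.12578703]), 'moment': array([ 0.06157705, -0.01395741, -0.00755326]), 'grasp_force': 0.0, 'opening': 1.001832412733434}
scene {'fovy': 46.281097844787425, 'cx': 258.09062267486263, 'cy': 193.88122838310514, 'xyz': array([-0.1860144 ,  0.98967176,  1.09488523]), 'orientation': array([[-0.80862738, -0.33017986,  0.48693226],
       [-0.58805303,  0.42863006, -0.68590809],
       [ 0.01775923, -0.84098605, -0.54076527]])}
top {'fovy': 44.43310963362106, 'cx': 256.0469743182664, 'cy': 192.80466095189846, 'xyz': array([ 0.44292319, -0.1524187 ,  1.54088797]), 'orientation': array([[ 0.01452978, -0.99264573,  0.12018041],
       [-0.9998643 , -0.01535723, -0.00596177],
       [ 0.00776356, -0.12007748, -0.99273417]])}
```

Run:
```python
import cv2
for n in("scene","top"):
    im=cv2.imread(f"pics/{n}0.png"); cv2.imwrite(f"pics/{n}0b.png",cv2.resize(im,(800,600),interpolation=cv2.INTER_CUBIC))
```

```text
(no output)
```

View pics/top0b.png

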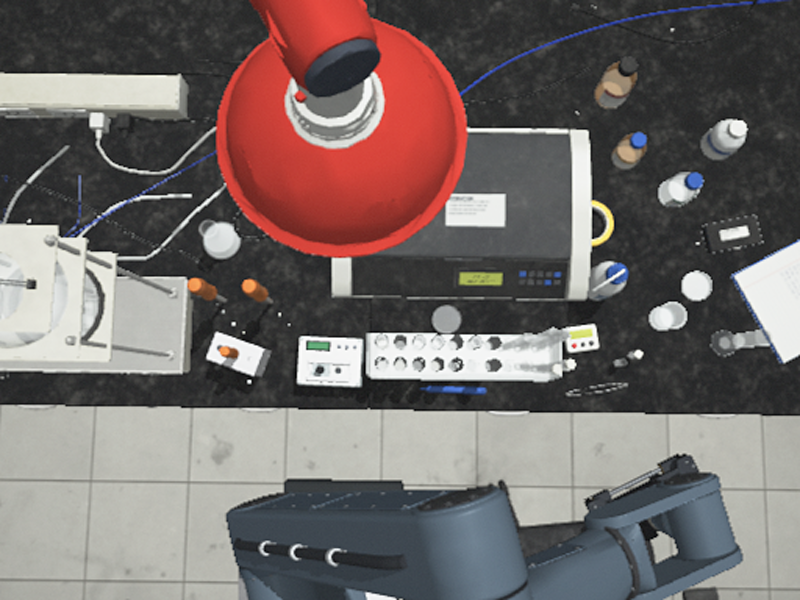

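View pics/scene0b.png

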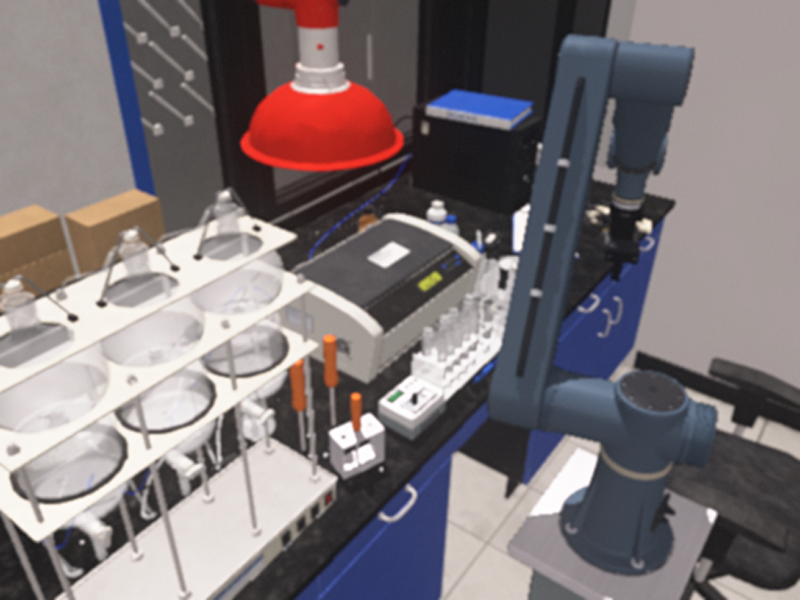

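The top view shows the controller at about (330,360), with its knob at (318,370) and the open hole at (338,370). The rack with the short screwdriver is at (237,355). The two larger orange screwdrivers behind it are look-alikes. I'll zoom in on the work area.

```bash
cat > h.py <<'E'
import numpy as np, cv2
from rig import *
def f(ci): return 192/np.tan(np.radians(ci["fovy"]/2))
def ray(n,u,v):
    c=camera_info(n); d=np.array([(u-c["cx"])/f(c),(v-c["cy"])/f(c),1.]); return c["xyz"],c["orientation"]@d
def onz(n,u,v,z):
    o,d=ray(n,u,v); return o+d*(z-o[2])/d[2]
def proj(n,p):
    c=camera_info(n); q=c["orientation"].T@(np.array(p)-c["xyz"]); return q[:2]/q[2]*f(c)+[c["cx"],c["cy"]]
def tri(a,b):
    (o1,d1),(o2,d2)=ray("top",*a),ray("scene",*b)
    d1=d1/np.linalg.norm(d1);d2=d2/np.linalg.norm(d2)
    A=np.stack([d1,-d2],1); t=np.linalg.lstsq(A,o2-o1,rcond=None)[0]
    p,q=o1+t[0]*d1,o2+t[1]*d2; return (p+q)/2,np.linalg.norm(p-q)
E
python3 - <<'E'
from h import *
a=cv2.imread("pics/top0.png")[205:255,125:240]; b=cv2.imread("pics/scene0.png")[208:308,185:290]
a=cv2.resize(a,None,fx=6.9,fy=6.9,interpolation=cv2.INTER_CUBIC); b=cv2.resize(b,None,fx=6,fy=6,interpolation=cv2.INTER_CUBIC)
cv2.imwrite("pics/a.png",a);cv2.imwrite("pics/b.png",b)
im=cv2.imread("pics/top0.png"); hsv=cv2.cvtColor(im,cv2.COLOR_BGR2HSV)
for n in("top","scene"):
    im=cv2.imread(f"pics/{n}0.png"); hsv=cv2.cvtColor(im,cv2.COLOR_BGR2HSV)
    m=cv2.inRange(hsv,(6,150,90),(18,255,255)); k,l,st,c=cv2.connectedComponentsWithStats(m)
    for i in range(1,k):
        if st[i,4]>15: print(n,st[i],c[i])
E
```

```text
top [120 178  19  14 161] [128.81987578 183.97515528]
top [155 179  16  14 138] [162.0942029  185.08695652]
top [141 222  11   7  55] [145.81818182 225.05454545]
scene [231 139   8   5  26] [234.26923077 140.65384615]
scene [207 215   9  33 234] [211.05128205 231.09401709]
scene [185 231  10  32 226] [190.05309735 246.85840708]
scene [224 251   7  25 132] [227.29545455 261.26515152]
```

View pics/a.png

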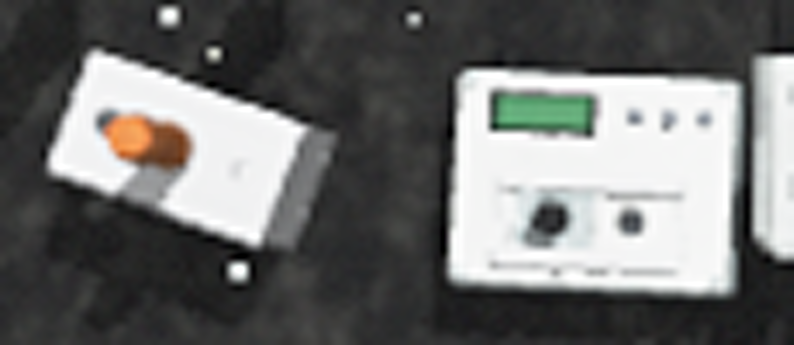

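View pics/b.png

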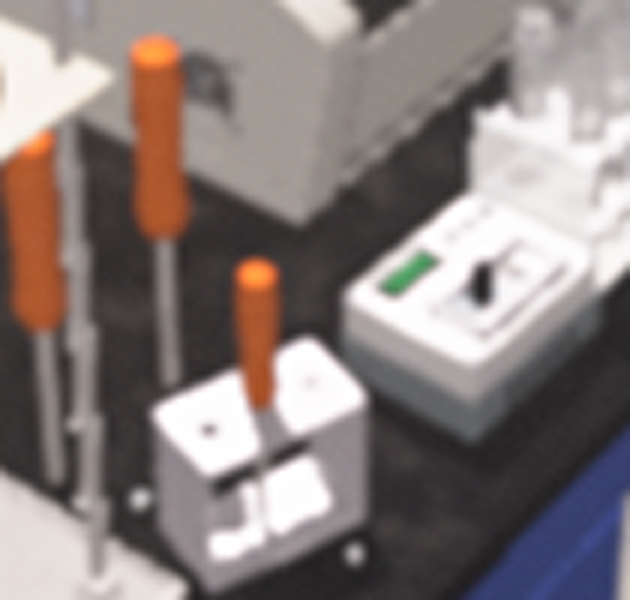

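The crops show the controller's white top with corners near (460,70), (742,82), (735,297) and (448,285), the knob top at (551,217) and the erase hole at (630,221). The rack plate is turned about 19°. The handle end is at (130,137) in the top crop and (258,273) in the scene crop.

Run:
```python
from h import *
np.set_printoptions(precision=4,suppress=True)
T=lambda x,y:((x+.5)/6.9+125-.5,(y+.5)/6.9+205-.5)
S=lambda x,y:((x+.5)/6+185-.5,(y+.5)/6+208-.5)
C=[onz("top",*T(*p),.062) for p in((460,70),(742,82),(735,297),(448,285))]
C=np.array(C);print("ctrl",C, np.linalg.norm(C[0]-C[1]),np.linalg.norm(C[1]-C[2])); c=C.mean(0)
# image: top=back
ydir=(C[0]-C[1]+C[3]-C[2])[:2]; yaw=np.degrees(np.arctan2(*(ydir*[-1,1])))if 0 else np.degrees(np.arctan2(-ydir[0],ydir[1]))
print(c,yaw); a=np.radians(yaw); R=np.array([[np.cos(a),-np.sin(a)],[np.sin(a),np.cos(a)]])
for n,q in(("reset",(-.018,.018)),("erase",(-.018,-.018))): print(n,c[:2]+R@q)
print("erase seen",onz("top",*T(630,221),.061)); print("knob top",onz("top",*T(551,217),.0895),"scene",onz("scene",*S(484,268),.0895))
P=np.array([onz("top",*T(*p),.09) for p in((92,50),(308,125),(265,247),(47,172))])
print("rack",P,P.mean(0),np.linalg.norm(P[0]-P[1]),np.linalg.norm(P[1]-P[2]))
yd=(P[0]-P[1]+P[3]-P[2])[:2];print("yaw",np.degrees(np.arctan2(-yd[0],yd[1])))
print("hend top",onz("top",*T(130,137),.183),"scene",onz("scene",*S(258,273),.183),tri(T(130,137),S(258,273)))
for p in((345,290),(468,362),(592,268),(478,198)): print("sc ctrl",onz("scene",*S(*p),.062)[:2])
for p in((155,410),(205,478),(368,400),(308,340)): print("sc rack",onz("scene",*S(*p),.09)[:2])
```

```text
ctrl [[ 0.5493  0.0417  0.062 ]
 [ 0.5458 -0.087   0.062 ]
 [ 0.4483 -0.0859  0.062 ]
 [ 0.4518  0.0441  0.062 ]] 0.12875062040100735 0.09748194568630916
[ 0.4988 -0.0218  0.062 ] -1.5599625195056934
reset [ 0.4813 -0.0033]
erase [ 0.4803 -0.0393]
erase seen [ 0.4819 -0.0374  0.061 ]
knob top [ 0.4824 -0.0045  0.0895] scene [0.4811 0.     0.0895]
rack [[0.5538 0.2028 0.09  ]
 [0.5217 0.105  0.09  ]
 [0.4672 0.1221 0.09  ]
 [0.499  0.2203 0.09  ]] [0.5104 0.1626 0.09  ] 0.10287848348727327 0.05708285545715952
yaw -18.05866510280929
hend top [0.5105 0.1625 0.183 ] scene [0.5101 0.1662 0.183 ] (array([0.5113, 0.1636, 0.1804]), np.float64(0.001566424275454888))
sc ctrl [0.5525 0.0381]
sc ctrl [0.4595 0.045 ]
sc ctrl [ 0.4486 -0.0657]
sc ctrl [ 0.5402 -0.0785]
sc rack [0.5536 0.2027]
sc rack [0.4994 0.2255]
sc rack [0.4674 0.1277]
sc rack [0.523  0.1096]
```

Request:
drive_tool:
  motion:
    - [[34,-34,0],[0,0,0]]
    - [[34,-34,0],[0,0,0]]
    - [[34,-34,0],[0,0,0]]
    - [[34,-34,0],[0,0,0]]
    - [[34,-34,0],[0,0,0]]
  gripper: 0

```text
time_s: 0.6
position: [0.3514, -0.3334, 0.2222]
tcp_rot: [[0.9, 0.435, -0.0], [0.435, -0.9, 0.001], [0.0, -0.001, -1.0]]
force: [0.9, 0.5, -0.3]
opening: 0.632
grasp_force: 0.0
```

Request:
drive_tool:
  motion:
    - [[34,-34,0],[0,0,0]]
    - [[34,-34,0],[0,0,0]]
    - [[34,-34,0],[0,0,0]]
    - [[34,-34,0],[0,0,0]]
    - [[34,-34,0],[0,0,0]]

```text
time_s: 1.1
position: [0.4304, -0.1065, 0.2225]
tcp_rot: [[0.9, 0.435, -0.0], [0.435, -0.9, 0.0], [-0.0, -0.0, -1.0]]
force: [1.0, -0.8, -0.4]
opening: 0.174
grasp_force: 0.0
```

Request:
drive_tool:
  motion:
    - [[34,-34,0],[0,0,0]]
    - [[34,-34,0],[0,0,0]]
    - [[35,-31,0],[0,0,0]]
    - [[0,0,0],[0,0,-0.137]]
    - [[0,0,0],[0,0,-0.137]]

```text
time_s: 1.6
position: [0.4798, 0.0276, 0.2222]
tcp_rot: [[0.742, 0.67, -0.001], [0.67, -0.742, 0.0], [-0.001, -0.001, -1.0]]
force: [-0.3, -0.4, 0.4]
opening: 0.007
grasp_force: 0.0
```

Request:
drive_tool:
  motion:
    - [[0,0,0],[0,0,-0.137]]
    - [[0,0,0],[0,0,-0.137]]
    - [[0,0,0],[0,0,-0.137]]
    - [[0,0,0],[0,0,-0.137]]
    - [[0,0,0],[0,0,-0.137]]

```text
time_s: 2.1
position: [0.4795, 0.0257, 0.2222]
tcp_rot: [[0.155, 0.988, -0.001], [0.988, -0.155, 0.0], [0.0, -0.001, -1.0]]
force: [0.1, -0.1, -0.2]
opening: 0.004
grasp_force: 0.0
```

Request:
drive_tool:
  motion:
    - [[0,0,0],[0,0,-0.137]]
    - [[0,0,0],[0,0,0]]

```text
time_s: 2.3
position: [0.4795, 0.0257, 0.2223]
tcp_rot: [[0.024, 1.0, -0.001], [1.0, -0.024, 0.0], [0.0, -0.001, -1.0]]
force: [-0.7, -0.2, 0.0]
opening: 0.005
grasp_force: 0.0
```

Run:
```python
from h import *
np.set_printoptions(precision=4,suppress=True)
s=read_state();print(s["time_s"],s["position"],s["tcp_rot"],s["joint_positions"],s["force"],s["opening"])
```

```text
2.3 [0.4795 0.0257 0.2223] [[ 0.0242  0.9997 -0.0008]
 [ 0.9997 -0.0242  0.0001]
 [ 0.0001 -0.0008 -1.    ]] [-10.2997  19.1586 102.3302  -0.0023  58.5592  -8.9136] [-0.7389 -0.2219  0.0417] 0.0054722643641596635
```

Request:
drive_tool:
  motion:
    - [[6,2,40],[0,0,0]]
    - [[0,0,40],[0,0,0]]
    - [[0,0,35],[0,0,0]]
    - [[0,0,20],[0,0,0]]
    - [[0,0,10],[0,0,0]]

```text
time_s: 2.8
position: [0.4807, 0.0317, 0.0756]
tcp_rot: [[0.027, 1.0, -0.004], [1.0, -0.027, 0.001], [0.001, -0.004, -1.0]]
force: [0.1, 0.3, -0.1]
opening: 0.004
grasp_force: 0.0
```

Request:
drive_tool:
  motion:
    - [[-10,0,0],[0,0,0]]
    - [[-5,0,0],[0,0,0]]
    - [[-3,0,0],[0,0,0]]

```text
time_s: 3.1
position: [0.4823, 0.0128, 0.0786]
tcp_rot: [[0.026, 1.0, 0.002], [1.0, -0.026, -0.0], [-0.0, 0.002, -1.0]]
force: [0.6, 0.2, -1.6]
opening: 0.002
grasp_force: 0.6
```

Request:
drive_tool:
  motion:
    - [[-4,0,0],[0,0,0]]
    - [[-4,0,0],[0,0,0]]
    - [[-4,0,0],[0,0,0]]
    - [[-4,0,0],[0,0,0]]

```text
time_s: 3.5
position: [0.4814, -0.0028, 0.0779]
tcp_rot: [[0.024, 1.0, 0.001], [1.0, -0.024, -0.0], [-0.0, 0.001, -1.0]]
force: [-0.0, 1.3, 1.0]
opening: 0.005
grasp_force: 0.6
```

Request:
drive_tool:
  motion:
    - [[-4,0,0],[0,0,0]]
    - [[-4,0,0],[0,0,0]]
    - [[-4,0,0],[0,0,0]]

```text
time_s: 3.8
position: [0.4809, -0.0148, 0.0775]
tcp_rot: [[0.024, 1.0, 0.0], [1.0, -0.024, -0.0], [-0.0, 0.0, -1.0]]
force: [0.8, 0.8, 0.5]
opening: 0.006
grasp_force: 0.6
```

Request:
drive_tool:
  motion:
    - [[-3,0,0],[0,0,0]]
    - [[-3,0,0],[0,0,0]]
    - [[0,0,0],[0,0,0]]

```text
time_s: 4.1
position: [0.4807, -0.0192, 0.0776]
tcp_rot: [[0.026, 1.0, 0.0], [1.0, -0.026, 0.003], [0.003, 0.0, -1.0]]
force: [1.5, 7.1, 2.0]
opening: 0.007
grasp_force: 3.9
```

Request:
drive_tool:
  motion:
    - [[-2,0,0],[0,0,0]]
    - [[0,0,0],[0,0,0]]

```text
time_s: 4.3
position: [0.4807, -0.0195, 0.0776]
tcp_rot: [[0.028, 1.0, 0.0], [1.0, -0.028, 0.005], [0.005, 0.0, -1.0]]
force: [2.8, 13.9, 2.6]
opening: 0.001
grasp_force: 7.5
```

Request:
drive_tool:
  motion:
    - [[-2,0,0],[0,0,0]]
    - [[0,0,0],[0,0,0]]

```text
time_s: 4.5
position: [0.4806, -0.0197, 0.0777]
tcp_rot: [[0.029, 1.0, 0.001], [1.0, -0.029, 0.008], [0.008, 0.0, -1.0]]
force: [4.7, 23.0, 2.7]
opening: 0.005
grasp_force: 10.7
```

Request:
drive_tool:
  motion:
    - [[10,0,0],[0,0,0]]
    - [[5,0,-30],[0,0,0]]
    - [[20,0,-40],[0,0,0]]
    - [[40,10,-28],[0,0,0.144]]
    - [[40,5,0],[0,0,0.144]]
  gripper: 0

```text
time_s: 5.0
position: [0.5059, 0.0866, 0.178]
tcp_rot: [[0.305, 0.952, 0.008], [0.952, -0.305, -0.001], [0.001, 0.008, -1.0]]
force: [0.5, 0.0, -0.3]
opening: 0.003
grasp_force: 0.0
```

Request:
drive_tool:
  motion:
    - [[0,0,-40],[0,0,0]]
    - [[0,0,0],[0,0,0]]
  gripper: 0.6

```text
time_s: 5.2
position: [0.5062, 0.0871, 0.2178]
tcp_rot: [[0.295, 0.955, 0.008], [0.955, -0.295, -0.001], [0.001, 0.008, -1.0]]
force: [0.6, -0.4, -0.6]
opening: 0.107
grasp_force: 0.0
```

Run:
```python
from h import *
np.set_printoptions(precision=4,suppress=True)
s=read_state();print(s["time_s"],s["position"],s["tcp_rot"],s["opening"])
R=s["tcp_rot"]; print("to handle, tool mm",1000*R.T@(np.array([.5105,.1635,.215])-s["position"]), "yawY",np.degrees(np.arctan2(R[1,1],R[0,1])))
for a,b in(((122,182),(190,233)),((157,181),(211,217)),((122,182),(211,217)),((157,181),(190,233))): print(tri(a,b))
for n in("top","scene"): cv2.imwrite(f"pics/{n}1.png",capture(n)[:,:,::-1])
a=cv2.imread("pics/top1.png")[195:265,120:240]; b=cv2.imread("pics/scene1.png")[208:308,185:290]
a=cv2.resize(a,None,fx=3.3,fy=3.3,interpolation=cv2.INTER_CUBIC); b=cv2.resize(b,None,fx=3.8,fy=3.8,interpolation=cv2.INTER_CUBIC)
o=np.zeros((380,800,3),np.uint8); o[:a.shape[0],:a.shape[1]]=a; o[:380,400:400+b.shape[1]]=b[:380]; cv2.imwrite("pics/c.png",o)
```

```text
5.2 [0.5062 0.0871 0.2178] [[ 0.295   0.9554  0.0084]
 [ 0.9555 -0.295  -0.0012]
 [ 0.0013  0.0084 -1.    ]] 0.10737829187386813
to handle, tool mm [ 74.2386 -18.4053   2.7222] yawY -17.160214912295636
(array([0.6233, 0.2131, 0.2381]), np.float64(0.00470733593506906))
(array([0.6257, 0.114 , 0.2418]), np.float64(0.007916489853685536))
(array([0.5933, 0.1811, 0.3019]), np.float64(0.053570775022116116))
(array([0.6583, 0.145 , 0.1731]), np.float64(0.04708360632619088))
```

View pics/c.png

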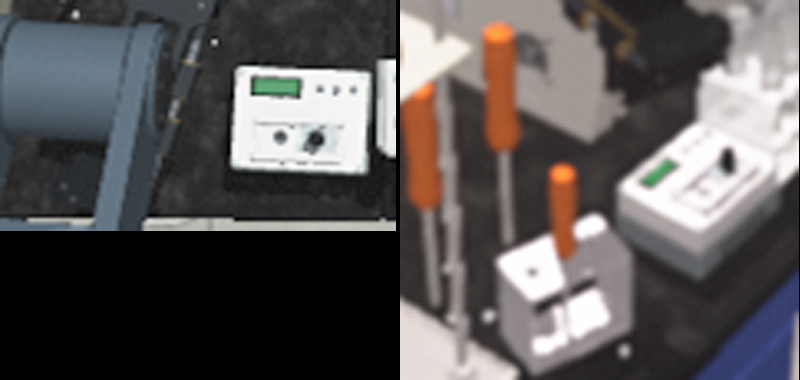

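The reset hole is now clearly open, at crop (280,137), and the knob is at the erase end, at (317,138). The screwdriver is undisturbed.

Request:
drive_tool:
  motion:
    - [[25,-6,0],[0.008,0,0.016]]
    - [[25,-6,0],[0,0,0]]
    - [[25,-6,0],[0,0,0]]
    - [[0,0,0],[0,0,0]]
    - [[0,0,0],[0,0,0]]

```text
time_s: 5.8
position: [0.5081, 0.1625, 0.2131]
tcp_rot: [[0.313, 0.95, -0.011], [0.95, -0.313, 0.001], [-0.002, -0.01, -1.0]]
force: [0.4, 0.9, 0.1]
opening: 0.581
grasp_force: 0.0
```

Run:
```python
from h import *
np.set_printoptions(precision=4,suppress=True)
s=read_state();R=s["tcp_rot"];print(s["time_s"],s["position"],R,s["opening"])
print("to handle, tool mm",1000*R.T@(np.array([.5107,.164,.121])-s["position"]), "yawY",np.degrees(np.arctan2(R[1,1],R[0,1])))
g=255-cv2.cvtColor(cv2.imread("pics/top1.png"),cv2.COLOR_BGR2GRAY).astype(float)
u,v=204.5,236.2
for _ in range(5):
    V,U=np.mgrid[0:384,0:512]; w=np.clip(g-60,0,None)*((U-u)**2+(V-v)**2<3.6**2); u,v=(w*U).sum()/w.sum(),(w*V).sum()/w.sum()
print(u,v,onz("top",u,v,.060))
```

```text
5.8 [0.5081 0.1625 0.2131] [[ 0.3125  0.9499 -0.0106]
 [ 0.9499 -0.3125  0.0012]
 [-0.0021 -0.0104 -0.9999]] 0.5807685336613012
to handle, tool mm [ 2.4506  2.9404 92.0206] yawY -18.211831924493914
204.48556701030927 236.04845360824743 [ 0.4831 -0.0016  0.06  ]
```

Request:
drive_tool:
  motion:
    - [[2,2,0],[-0.01,0,0]]
    - [[0,0,0],[0,0,0]]
    - [[0,0,30],[0,0,0]]
    - [[0,0,30],[0,0,0]]
    - [[0,0,0],[0,0,0]]

```text
time_s: 6.3
position: [0.5088, 0.1633, 0.1512]
tcp_rot: [[0.314, 0.949, -0.007], [0.949, -0.314, -0.002], [-0.004, -0.006, -1.0]]
force: [-1.0, -0.3, 0.7]
opening: 0.601
grasp_force: 0.0
```

Request:
drive_tool:
  motion:
    - [[0,0,15],[0,0,0]]
    - [[0,0,14],[0,0,0]]
    - [[0,0,0],[0,0,0]]

```text
time_s: 6.6
position: [0.5113, 0.1639, 0.125]
tcp_rot: [[0.314, 0.95, -0.0], [0.95, -0.314, -0.001], [-0.001, 0.0, -1.0]]
force: [-0.5, -0.2, 0.5]
opening: 0.598
grasp_force: 0.0
```

Run:
```python
from h import *
np.set_printoptions(precision=4,suppress=True)
s=read_state();R=s["tcp_rot"];print(s["time_s"],s["position"],R,s["force"])
print("to handle, tool mm",1000*R.T@(np.array([.5107,.164,.121])-s["position"]))
cv2.imwrite("pics/scene2.png",capture("scene")[:,:,::-1])
b=cv2.imread("pics/scene2.png")[180:310,170:300]
cv2.imwrite("pics/d.png",cv2.resize(b,None,fx=4.6,fy=4.6,interpolation=cv2.INTER_CUBIC))
```

```text
6.6 [0.5113 0.1639 0.125 ] [[ 0.3137  0.9495 -0.0003]
 [ 0.9495 -0.3137 -0.0011]
 [-0.0011  0.0001 -1.    ]] [-0.548  -0.2086  0.4681]
to handle, tool mm [-0.0562 -0.6532  4.0238]
```

View pics/d.png

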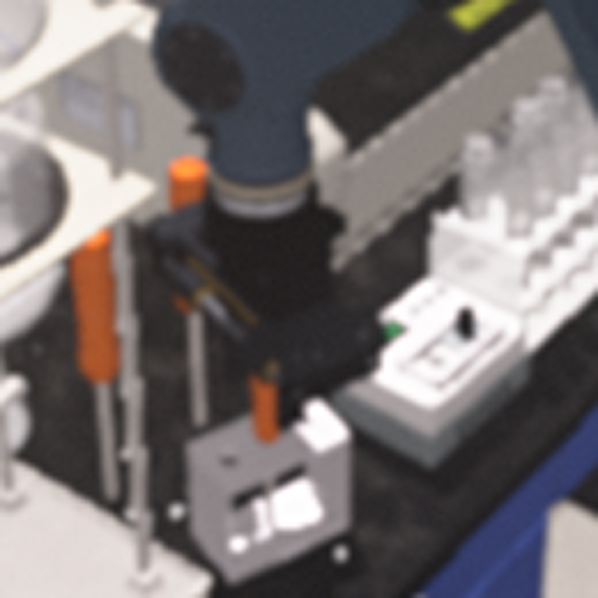

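The handle (about (265,405)) sits between the fingers and the look-alikes are untouched. I'll close and lift.

Request:
drive_tool:
  motion:
    - [[0,0,0],[0,0,0]]
    - [[0,0,0],[0,0,0]]
    - [[0,0,0],[0,0,0]]
    - [[0,0,0],[0,0,0]]
    - [[0,0,0],[0,0,0]]
  gripper: 0

```text
time_s: 7.15
position: [0.5117, 0.1645, 0.1256]
tcp_rot: [[0.313, 0.95, 0.002], [0.95, -0.313, -0.001], [0.0, 0.002, -1.0]]
force: [-0.5, 0.0, 3.8]
opening: 0.258
grasp_force: 30.0
```

Request:
drive_tool:
  motion:
    - [[0,0,0],[0,0,0]]
    - [[0,0,0],[0,0,0]]
    - [[0,0,0],[0,0,0]]

```text
time_s: 7.45
position: [0.5117, 0.1645, 0.1256]
tcp_rot: [[0.313, 0.95, 0.002], [0.95, -0.313, -0.001], [0.0, 0.002, -1.0]]
force: [-0.6, -0.5, 5.4]
opening: 0.257
grasp_force: 30.0
```

Request:
drive_tool:
  motion:
    - [[0,0,-5],[0,0,0]]
    - [[0,0,-10],[0,0,0]]
    - [[0,0,-15],[0,0,0]]
    - [[0,0,0],[0,0,0]]

```text
time_s: 7.85
position: [0.5117, 0.1647, 0.1569]
tcp_rot: [[0.313, 0.95, 0.002], [0.95, -0.313, -0.0], [0.001, 0.002, -1.0]]
force: [-1.5, 0.9, 0.1]
opening: 0.256
grasp_force: 30.0
```

Request:
drive_tool:
  motion:
    - [[0,0,-25],[0,0,0]]
    - [[0,0,-25],[0,0,0]]
    - [[0,0,-20],[0,0,0]]
    - [[0,0,-10],[0,0,0]]
    - [[0,0,0],[0,0,0]]

```text
time_s: 8.35
position: [0.5127, 0.1646, 0.2365]
tcp_rot: [[0.313, 0.95, 0.006], [0.95, -0.313, -0.0], [0.001, 0.005, -1.0]]
force: [-0.7, -0.3, -1.2]
opening: 0.255
grasp_force: 30.0
```

Run:
```python
from h import *
np.set_printoptions(precision=4,suppress=True)
s=read_state();R=s["tcp_rot"];print(s["time_s"],s["position"],R,s["force"])
print("to above hole, tool mm",1000*R.T@(np.array([.482,-.002,.225])-s["position"]))
cv2.imwrite("pics/scene3.png",capture("scene")[:,:,::-1])
```

```text
8.35 [0.5127 0.1646 0.2365] [[ 0.3131  0.9497  0.0055]
 [ 0.9497 -0.3131 -0.0004]
 [ 0.0013  0.0054 -1.    ]] [-0.6804 -0.3448 -1.1953]
to above hole, tool mm [-167.8094   22.9296   11.382 ]
```

Request:
drive_tool:
  motion:
    - [[-30,4,0],[0,0,0]]
    - [[-35,5,0],[0,0,0]]
    - [[-35,5,0],[0,0,0]]
    - [[-35,5,0],[0,0,0]]
    - [[-33,4,0],[0,0,0]]

```text
time_s: 8.9
position: [0.4797, -0.0035, 0.2338]
tcp_rot: [[0.313, 0.95, -0.001], [0.95, -0.313, -0.0], [-0.0, -0.001, -1.0]]
force: [0.2, -0.3, -0.2]
opening: 0.256
grasp_force: 30.0
```

Request:
drive_tool:
  motion:
    - [[0,0,10],[0,0,0]]
    - [[0,0,10],[0,0,0]]
    - [[0,0,5],[0,0,0]]
    - [[0,0,0],[0,0,0]]
    - [[0,0,0],[0,0,0]]

```text
time_s: 9.4
position: [0.4809, -0.0013, 0.2099]
tcp_rot: [[0.312, 0.95, 0.001], [0.95, -0.312, -0.0], [-0.0, 0.001, -1.0]]
force: [0.6, -0.2, -0.6]
opening: 0.26
grasp_force: 30.0
```

Run:
```python
from h import *
np.set_printoptions(precision=4,suppress=True)
s=read_state();R=s["tcp_rot"];p=s["position"];print(s["time_s"],p,R,s["force"])
print("TCP-axis tip:",p+R[:,2]*.120, "to hole tool mm",1000*R.T@(np.array([.482,-.002,p[2]-.12])-p-R[:,2]*.12))
for n in("top","scene"): cv2.imwrite(f"pics/{n}4.png",capture(n)[:,:,::-1])
u0,v0=225,195
b=cv2.resize(cv2.imread("pics/scene4.png")[v0:v0+90,u0:u0+90],None,fx=6.6,fy=6.6,interpolation=cv2.INTER_CUBIC)
for q,c in((p+R[:,2]*.12,(0,0,255)),(p+R[:,2]*.04,(0,0,255)),((.482,-.002,.062),(255,0,0)),((.481,-.038,.0895),(0,255,0))):
    x=(proj("scene",q)-[u0,v0]+.5)*6.6-.5; cv2.circle(b,tuple(np.int32(x.round())),3,c,1); print(x)
cv2.imwrite("pics/e.png",b)
```

```text
9.4 [ 0.4809 -0.0013  0.2099] [[ 0.3115  0.9502  0.001 ]
 [ 0.9502 -0.3115 -0.0003]
 [-0.      0.0011 -1.    ]] [ 0.6271 -0.2495 -0.5742]
TCP-axis tip: [ 0.481  -0.0013  0.0899] to hole tool mm [-0.3363  1.155   0.0013]
[270.1137 378.7847]
[274.4196 257.3168]
[267.9064 418.2142]
[309.9696 343.6634]
```

View pics/e.png

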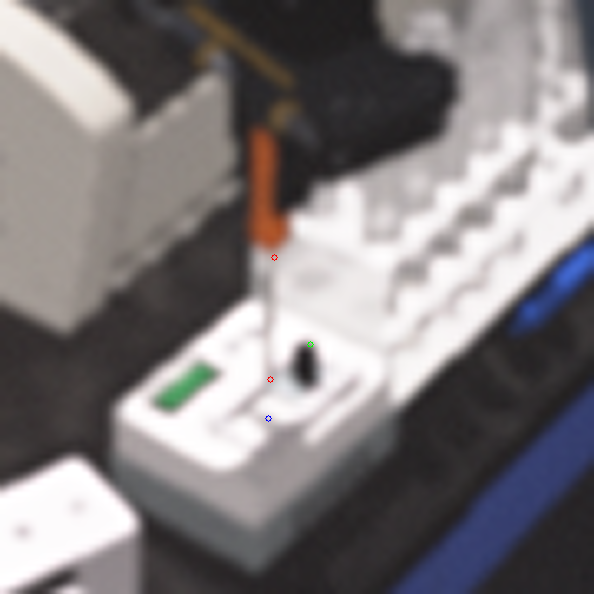

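The shaft at about (267,260–380) lies about 6 px left of its projected position and the knob shows the same camera offset. So the blade is over the hole to within about 1 mm, and I'll descend gently.

Request:
drive_tool:
  motion:
    - [[0,1,10],[0,0,0]]
    - [[0,0,8],[0,0,0]]
    - [[0,0,5],[0,0,0]]
    - [[0,0,0],[0,0,0]]

```text
time_s: 9.9
position: [0.4811, -0.0024, 0.1863]
tcp_rot: [[0.313, 0.95, -0.001], [0.95, -0.313, -0.0], [-0.0, -0.0, -1.0]]
force: [-0.5, -0.1, -0.2]
opening: 0.262
grasp_force: 30.0
```

Request:
drive_tool:
  motion:
    - [[0,0,4],[0,0,0]]
    - [[0,0,4],[0,0,0]]
    - [[0,0,4],[0,0,0]]
    - [[0,0,0],[0,0,0]]

```text
time_s: 10.3
position: [0.4815, -0.0025, 0.1748]
tcp_rot: [[0.313, 0.95, 0.001], [0.95, -0.313, -0.0], [-0.0, 0.001, -1.0]]
force: [0.4, 0.6, -0.8]
opening: 0.253
grasp_force: 30.0
```

Tip z is about 0.055 with no resistance, so it has entered the hole. I'll continue to the button.

Request:
drive_tool:
  motion:
    - [[0,0,4],[0,0,0]]
    - [[0,0,4],[0,0,0]]
    - [[0,0,3],[0,0,0]]
    - [[0,0,0],[0,0,0]]

```text
time_s: 10.7
position: [0.4816, -0.0025, 0.1639]
tcp_rot: [[0.313, 0.95, 0.001], [0.95, -0.313, -0.0], [-0.0, 0.001, -1.0]]
force: [-0.8, 0.7, -0.2]
opening: 0.26
grasp_force: 30.0
```

Request:
drive_tool:
  motion:
    - [[0,0,2],[0,0,0]]
    - [[0,0,2],[0,0,0]]
    - [[0,0,0],[0,0,0]]

```text
time_s: 11.0
position: [0.4822, -0.0027, 0.1605]
tcp_rot: [[0.313, 0.95, 0.002], [0.95, -0.313, -0.001], [-0.0, 0.002, -1.0]]
force: [-0.2, 0.2, 2.3]
opening: 0.26
grasp_force: 30.0
```

Request:
drive_tool:
  motion:
    - [[0,0,2],[0,0,0]]
    - [[0,0,0],[0,0,0]]
    - [[0,0,0],[0,0,0]]

```text
time_s: 11.3
position: [0.4822, -0.0026, 0.1586]
tcp_rot: [[0.313, 0.95, 0.002], [0.95, -0.313, -0.001], [-0.0, 0.003, -1.0]]
force: [-0.1, -0.0, 3.2]
opening: 0.258
grasp_force: 30.0
```

Button contact came as expected, with spring force rising. I'll press to the hard stop.

Request:
drive_tool:
  motion:
    - [[0,0,2],[0,0,0]]
    - [[0,0,1],[0,0,0]]
    - [[0,0,0],[0,0,0]]
    - [[0,0,0],[0,0,0]]

```text
time_s: 11.7
position: [0.4823, -0.0027, 0.1563]
tcp_rot: [[0.313, 0.95, 0.003], [0.95, -0.313, -0.001], [-0.0, 0.003, -1.0]]
force: [-2.0, 0.4, 10.9]
opening: 0.254
grasp_force: 30.0
```

Request:
drive_tool:
  motion:
    - [[0,0,1],[0,0,0]]
    - [[0,0,1],[0,0,0]]
    - [[0,0,0],[0,0,0]]
    - [[0,0,0],[0,0,0]]

```text
time_s: 12.1
position: [0.4824, -0.0027, 0.1558]
tcp_rot: [[0.313, 0.95, 0.003], [0.95, -0.313, -0.001], [-0.0, 0.004, -1.0]]
force: [-3.7, 0.7, 22.3]
opening: 0.255
grasp_force: 30.0
```

Request:
drive_tool:
  motion:
    - [[0,0,-0.7],[0,0,0]]
    - [[0,0,0],[0,0,0]]
    - [[0,0,0],[0,0,0]]
    - [[0,0,0],[0,0,0]]
    - [[0,0,0],[0,0,0]]

```text
time_s: 12.6
position: [0.4823, -0.0026, 0.156]
tcp_rot: [[0.313, 0.95, 0.003], [0.95, -0.313, -0.001], [-0.0, 0.003, -1.0]]
force: [-3.4, 0.1, 18.7]
opening: 0.256
grasp_force: 30.0
```

Request:
drive_tool:
  motion:
    - [[0,0,0],[0,0,0]]
    - [[0,0,0],[0,0,0]]
    - [[0,0,0],[0,0,0]]
    - [[0,0,0],[0,0,0]]
    - [[0,0,0],[0,0,0]]

```text
time_s: 13.1
position: [0.4823, -0.0027, 0.156]
tcp_rot: [[0.313, 0.95, 0.003], [0.95, -0.313, -0.001], [-0.0, 0.003, -1.0]]
force: [-2.5, 0.3, 19.5]
opening: 0.259
grasp_force: 30.0
```

Request:
drive_tool:
  motion:
    - [[0,0,0],[0,0,0]]
    - [[0,0,0],[0,0,0]]
    - [[0,0,0],[0,0,0]]
    - [[0,0,0],[0,0,0]]
    - [[0,0,0],[0,0,0]]

```text
time_s: 13.6
position: [0.4823, -0.0026, 0.156]
tcp_rot: [[0.313, 0.95, 0.003], [0.95, -0.313, -0.001], [-0.0, 0.003, -1.0]]
force: [-3.2, 0.2, 18.4]
opening: 0.258
grasp_force: 30.0
```

Request:
drive_tool:
  motion:
    - [[0,0,0],[0,0,0]]
    - [[0,0,0],[0,0,0]]
    - [[0,0,0],[0,0,0]]
    - [[0,0,0],[0,0,0]]
    - [[0,0,0],[0,0,0]]

```text
time_s: 14.1
position: [0.4823, -0.0027, 0.156]
tcp_rot: [[0.313, 0.95, 0.003], [0.95, -0.313, -0.001], [-0.0, 0.003, -1.0]]
force: [-2.8, 1.3, 18.9]
opening: 0.256
grasp_force: 30.0
```

Request:
drive_tool:
  motion:
    - [[0,0,0],[0,0,0]]
    - [[0,0,0],[0,0,0]]
    - [[0,0,0],[0,0,0]]
    - [[0,0,0],[0,0,0]]
    - [[0,0,0],[0,0,0]]

```text
time_s: 14.6
position: [0.4823, -0.0027, 0.156]
tcp_rot: [[0.313, 0.95, 0.003], [0.95, -0.313, -0.001], [-0.0, 0.003, -1.0]]
force: [-3.4, 0.3, 19.0]
opening: 0.254
grasp_force: 30.0
```

Request:
drive_tool:
  motion:
    - [[0,0,0],[0,0,0]]
    - [[0,0,0],[0,0,0]]
    - [[0,0,0],[0,0,0]]
    - [[0,0,0],[0,0,0]]
    - [[0,0,0],[0,0,0]]

```text
time_s: 15.1
position: [0.4823, -0.0027, 0.156]
tcp_rot: [[0.313, 0.95, 0.003], [0.95, -0.313, -0.001], [-0.0, 0.003, -1.0]]
force: [-3.1, 1.0, 17.8]
opening: 0.258
grasp_force: 30.0
```

Run:
```python
from h import *
cv2.imwrite("pics/scene5.png",capture("scene")[:,:,::-1])
b=cv2.imread("pics/scene5.png")[180:310,200:330]
cv2.imwrite("pics/g.png",cv2.resize(b,None,fx=4.6,fy=4.6,interpolation=cv2.INTER_CUBIC))
```

```text
(no output)
```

View pics/g.png

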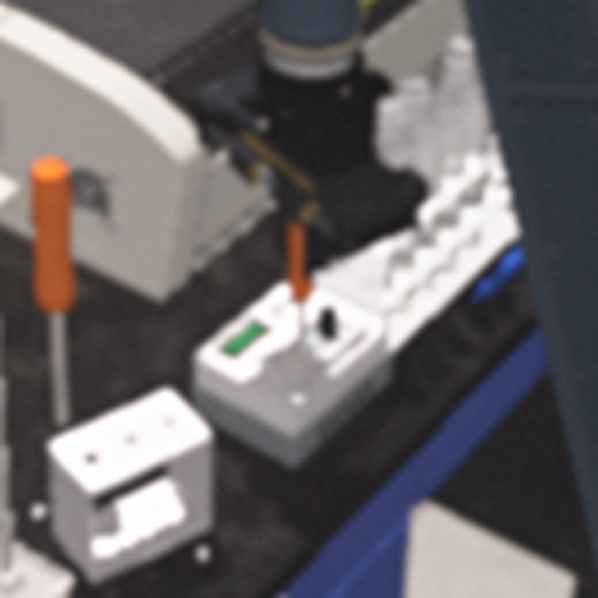

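The screwdriver (handle about (298,260)) stands in the reset hole with the knob (about (328,322)) at the far end. The press has been steady at the hard stop for 3 s, so I'm handing in.

```bash
python3 -c "from rig import *; print(hand_in())"
```

```text
the job is handed in; nothing more can be done
None
```

I handed the job in with the shutter pushed to its end stop and the gripped screwdriver holding the reset button at its hard stop, about 19 N for the last 3 s; the hand-in gave no verdict.

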